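# Refit the hinge pin of the kit case lid

### The arm

A 6-joint arm with a two-finger parallel gripper is mounted at the origin on the work surface. World frame = base frame: x ahead of the robot, y to its left, z up, the work surface at z = 0. Lengths are in mm, angles in rad, forces in N, time in s.
With the tool pointing down it reaches from about 350 to 775 mm from the base axis. Payload 7.3 kg.
Tool frame: the origin (TCP) lies at the very end of the fingers, on their centre line; the grasp point (between the pads) lies 19 mm behind it; z points along the fingers, y is the line along which they close (so a half turn about z gives the same grasp; the last joint's range is limited). The gripper opens to 92 mm and grips with 3 to 60 N. Pads are 19 mm wide; open, the fingers measure 130 mm over their backs; the gripper's body (75 mm by 190 mm) begins 47 mm behind the grasp point.
Start: joints at [0.986, 0.342, 1.524, -0, 1.275, -0.146], TCP at [223.038, 475.29, 205.941] pointing down, gripper open.
Joint ranges: [-2.53, 2.53], [-0.77, 2.02], [0.04, 2.7], [-1, 4.14], [0.28, 2.66], [-3.11, 3.11]. Speed limits (rad/s): [2.57, 2.57, 3.14, 3.14, 3.14, 3.14].

### API

Orientations are given as [roll, pitch, yaw] about the fixed x, y, z axes, in that order (R = Rz(yaw) Ry(pitch) Rx(roll)).
In Python, from plant import get_obs, vision, workorder gives the robot as it stands.
- The arm moves only by the shell command python3 -m pendant 'ROWS' [OPENING]. ROWS is a JSON object of lists of equal length, an entry for each row: "dp": the shift along the tool's x, y, z in m, a list of three; "rotation": the turn, a rotation vector about the tool's x, y, z in rad, a list of three. A call has 1 to 8 rows; each row is the pose to reach, as a shift and turn from the pose commanded when the call began, along the tool's axes at that moment; what a row does not reach only later rows make up. A row lasts 1/8 s, in which the tool goes at most 62.5 mm and 10.7 degrees, less where a joint would pass 70% of its speed; a pose out of reach is approached as far as the arm can. A call with a gripper value outside its range is refused whole. OPENING is the finger opening in m, from 0 to 0.0918, set as the call begins (- or left out, the last holds). The fingers move at their own pace and stop on an object; the grip force is fixed at half the most. Time passes only in rows, so rows that repeat a pose let the fingers close. It gives the time, the measured TCP pose, the force, the opening and the grip force at its end, in the units of the state.
- get_obs(): the state, without advancing time (a new reading comes with each control period).
- vision.capture(name): name is "scene" or "top"; returns a dict with "pixels" (480x640x3 uint8, red, green, blue), "vfov" (degrees; the focal length in pixels is half the picture's height over the tangent of half this angle, whatever the lens; pixels are square), "cx", "cy" (the principal point, pixels), "pose" (4x4, takes a point from camera to world coordinates). Camera axes: x right, y up, looking along -z (the intrinsics and any distortion apply to the point x, -y, -z); pixel columns grow to the right and rows downward; lengths in mm; the calibration is good to about 2 mm. A picture is of the moment at which its call begins. There is no depth.
- workorder.close_job(): hands the job in; it is judged then, once.
The state is a dict: "time": time; "joint_positions": joint angles; "dq": joint speeds; "tau": joint torques, N m; "tool_pos": TCP position; "tcp_rot": TCP orientation; "contact_force": force on the tool from outside, world axes, zero at the start; "moment": the same for the moment, N m; "grip_width": finger opening in mm; "finger_force": force on a finger pad.
Only numpy, scipy, OpenCV 4.12 (cv2) and the standard library are available. Lean on these libraries where they do the work, as an engineer would, in place of code of your own. Each camera call takes 0.05 s, during which the arm holds its last target. There are 200 camera calls.

### The job

One hinge of the kit case has lost its pin: pick up the loose pin, slide it nose first about halfway into the open end of the empty hinge barrel, let go of it and take it again further back. Then push it fully home until the shoulders of its flat tab sit against the barrel, press them there firmly once with 10 to 20 newtons to be sure it is seated, and let go. Ease it through, since the lid's knuckles hang a little out of line and the polymer cracks if the pin is forced, and leave the other things on the counter where they are.

Things in the scene. Friction and masses are not known exactly. Their poses are not given: they have to be found in the camera images.
- pin: The loose hinge pin: a steel rod 10 mm in diameter and 148 mm long with a flat tab at its tail; about 0.1 kg, balance point about 60 mm ahead of the shoulders. It lies flat on the counter, axis 5 mm up, nose roughly towards -y. Origin: on the rod's axis at the shoulders, where rod and tab meet; x runs along the rod to the nose, y across the tab. A 5 mm long groove is cut round x = 18 mm.
- nose (a point): Tip of the pin's nose, on its axis 148 mm from the shoulders. The nose tapers over its last 24 mm from 10 mm in diameter to 7 mm, the last 7 mm of it on to 3.6 mm. Axes as the pin's.
- tab (a point): Middle of the pin's flat black tab (34 mm long, 24 mm wide, 10 mm thick, behind the shoulders), 17 mm behind the pin's origin. Axes as the pin's. When the pin is let go of halfway in, this end droops about 3 to 7 mm, and swings back into line as the pin goes deeper.
- case: The open grey kit case; heavy, does not move. Base 250 mm (x) by 340 mm (y) by 112 mm high, front towards the robot. Two hinges run along its back rim: the -y one has its pin, the +y one is empty. The lid leans back behind the hinge line (towards +x), open side up and forward, about 45 degrees from level. Origin: centre of the underside; z up.
- mouth (a point): Centre of the open end of the empty hinge barrel, at x 139, y 174, z 112 mm from the case's origin (4 mm outside its side wall). Axes as the case's: the bore is level and runs along -y from here, so the pin is pushed in along -y. Barrel 22 mm outside, bore 12 mm. Home: the tab's shoulders rest on this end face, the pin's origin at the mouth.
- barrel: 1st, 3rd and 5th knuckle (30 mm each) of the empty hinge, part of the case; bore 154 mm deep. Origin: on the axis at its far end; axes as the case's. Sprung ribs above and below, 18 mm in, grip the pin: sliding it takes 6 to 18 N, while the taper passes up to 25 N; about 3 mm before home they drop into the groove and the push eases. A knuckle cracks if the pin presses on it with over 30 N.
- lid: The open lid, 250 by 340 by 45 mm, with the 2nd and 4th knuckles (31 to 61 and 93 to 123 mm in from the mouth). They may stand up to 2 mm out of line along the case's x; the tapered nose pushes them (and the lid) into line at a few newtons. Origin: on its hinge axis, level with the middle of the case's width; axes as the case's.
- tub: Squat orange sharps tub with snap cap, 116 mm across, 105 mm high; bystander. Origin: centre of its underside.
- scope_handle: Blue laryngoscope handle lying down, 165 mm long, 29 mm thick; bystander. Origin: under its middle; x along it.
- oximeter: White pulse oximeter clip, 62 by 34 by 33 mm; bystander. Origin: centre of its underside.
- mask: Clear oxygen mask cone standing on its wide rim, 98 mm across, 78 mm high; bystander. Origin: centre of its underside.
There are look-alikes about, which are no part of the job. Of the things that look like the pin, the middle-sized one is meant.

How it is judged (in metres and radians):
On the way, in this order (a step that is already met when the one before it is completed fails the run):
1. the pin is about halfway in the barrel (nose 40 to 110 mm deep, in line) and let go of (y of nose in the frame of mouth between -0.11 and -0.04 m and x of nose in the frame of mouth between -0.004 and 0.004 m and z of nose in the frame of mouth between -0.004 and 0.004 m and angle between the x axis of pin and the y axis of case, either way round below 0.08 rad and contact force between the fingers and pin below 0.05 N), for 0.2 s.
2. the pin is taken again further back, at or behind its tab (contact force between the fingers and pin above 1 N and x of the grasp point in the frame of pin below 0.03 m), for 0.1 s.
3. the pin is home and its shoulders are pressed firmly on the barrel (over 8 N) (y of pin in the frame of mouth below 0.0018 m and contact force between pin and barrel above 8 N), for 0.1 s.
At the end, for the whole second after the job is handed in: The pin is fully home in the empty hinge: its shoulders within 1.8 mm of the barrel's end, its axis within 3 mm of the bore's at the mouth and within 0.04 rad of its direction, at rest and let go of (y of pin in the frame of mouth between -0.004 and 0.0018 m and x of pin in the frame of mouth between -0.003 and 0.003 m and z of pin in the frame of mouth between -0.003 and 0.003 m and angle between the x axis of pin and the y axis of case, either way round below 0.04 rad and linear speed of pin below 0.02 m/s and contact force between the fingers and pin below 0.05 N); the robot touches nothing.
It fails at once if the pin presses on the hinge's knuckles, case's or lid's, with more than 30 N (contact force between pin and barrel above 30 N or contact force between pin and lid above 30 N).
It fails at once if the sharps tub is moved more than 30 mm (distance of tub from where it was at the start of the episode above 0.03 m).
It fails at once if the laryngoscope handle is moved more than 30 mm (distance of scope_handle from where it was at the start of the episode above 0.03 m).
It fails at once if the pulse oximeter is moved more than 30 mm (distance of oximeter from where it was at the start of the episode above 0.03 m).
It fails at once if the mask is moved more than 30 mm (distance of mask from where it was at the start of the episode above 0.03 m).
It also fails if it takes over 70 s, if anything falls off the work surface, if the arm or the gripper's body presses on something with over 40 N, if the wrist force passes 120 N, or if a joint passes its speed limit or range.

## Working session

There is one attempt and no reset: what is moved stays moved. The work goes in short steps, Python scripts to look and compute and a shell command to move; the robot and the scene stay as the last step left them, time stands still between calls to the robot, and variables do not carry over. Pictures are saved under pics/ and viewed, at most 10 in all, crops included, and the job is handed in when it is done.

```bash
mkdir -p pics; ls
python3 - <<'E'
from plant import get_obs, vision
import cv2,pickle
o=get_obs();print(o)
for n in("scene","top"):
    c=vision.capture(n);pickle.dump(c,open(f'pics/{n}0.pkl','wb'))
    cv2.imwrite(f'pics/{n}0.png',c["pixels"][...,::-1]);print({k:v for k,v in c.items() if k!="pixels"})
E
```

```text
pics
{'time': 0.0, 'joint_positions': array([ 9.86024962e-01,  3.42728857e-01,  1.52503986e+00, -2.16578210e-05,
        1.27538083e+00, -1.45998989e-01]), 'dq': array([-0.00104914, -0.00110399, -0.00202441, -0.00034851, -0.00230668,
        0.00011207]), 'tau': array([-2.58349050e-03, -4.31266594e+01, -2.44199646e+01,  7.14870170e-02,
        5.63182938e-02, -1.96111473e-04]), 'tool_pos': array([222.77205131, 474.8998085 , 205.23382763]), 'tcp_rot': array([-3.14004931e+00, -2.06008868e-04,  2.70282644e+00]), 'contact_force': array([ 0.57326606, -0.49652767, -0.85973509]), 'moment': array([-0.0316649, -0.0331815,  0.0019921]), 'finger_force': 0.0, 'grip_width': 91.92731047825481}
{'vfov': 57.121802019581736, 'cx': 310.15901540266685, 'cy': 239.2180111976396, 'pose': array([[-3.61509569e-01, -7.67746575e-01,  5.29033107e-01,
         1.10759984e+03],
       [ 9.32351381e-01, -3.01103125e-01,  2.00144474e-01,
         3.69410591e+02],
       [ 5.63328724e-03,  5.65598890e-01,  8.24661240e-01,
         9.70228462e+02],
       [ 0.00000000e+00,  0.00000000e+00,  0.00000000e+00,
         1.00000000e+00]])}
{'vfov': 53.024730446771954, 'cx': 325.79663108312064, 'cy': 245.65193768695755, 'pose': array([[ 2.72860388e-02,  9.98885003e-01, -3.85256081e-02,
         4.97507271e+02],
       [-9.99454919e-01,  2.65445904e-02, -1.96277885e-02,
         1.60082327e+02],
       [-1.85832571e-02,  3.90401731e-02,  9.99064826e-01,
         1.00539099e+03],
       [ 0.00000000e+00,  0.00000000e+00,  0.00000000e+00,
         1.00000000e+00]])}
```

View pics/scene0.png

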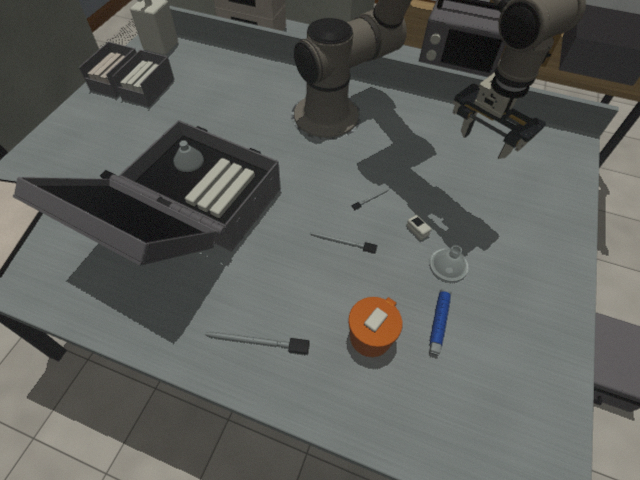

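View pics/top0.png

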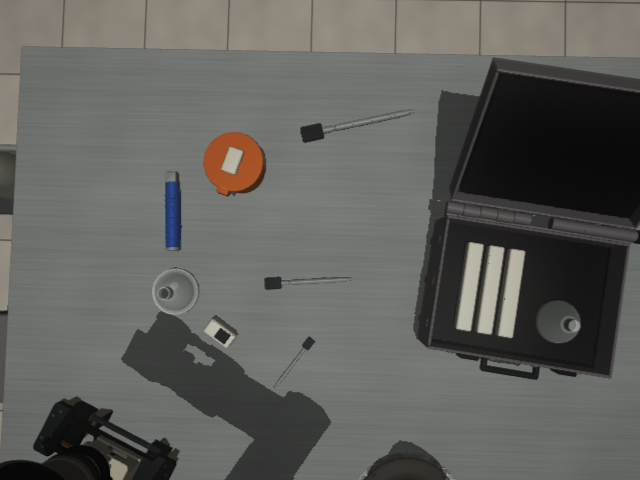

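The top view shows three pin look-alikes. The middle-sized one runs from its tab at (265,283) to its nose at (351,280), and in the scene view from tab (377,247) to nose (310,235). The empty hinge's mouth is near (448,208) in the top view and near (215,240) in the scene view. Next I'll enlarge both.

Run:
```python
import cv2,numpy as np
s=cv2.imread('pics/scene0.png');t=cv2.imread('pics/top0.png')
def crop(im,x,y,w,h,k):
    return cv2.resize(im[y:y+h,x:x+w],None,fx=k,fy=k,interpolation=cv2.INTER_CUBIC)
a=crop(t,260,258,100,50,4);b=crop(s,300,215,100,50,4)
c=crop(t,430,185,100,75,4);d=crop(s,165,195,100,75,4)
c=cv2.convertScaleAbs(c,alpha=1.8);d=cv2.convertScaleAbs(d,alpha=1.8)
cv2.imwrite('pics/c1.png',np.vstack([np.hstack([a,b]),np.hstack([c,d])]))
```

```text
(no output)
```

View pics/c1.png

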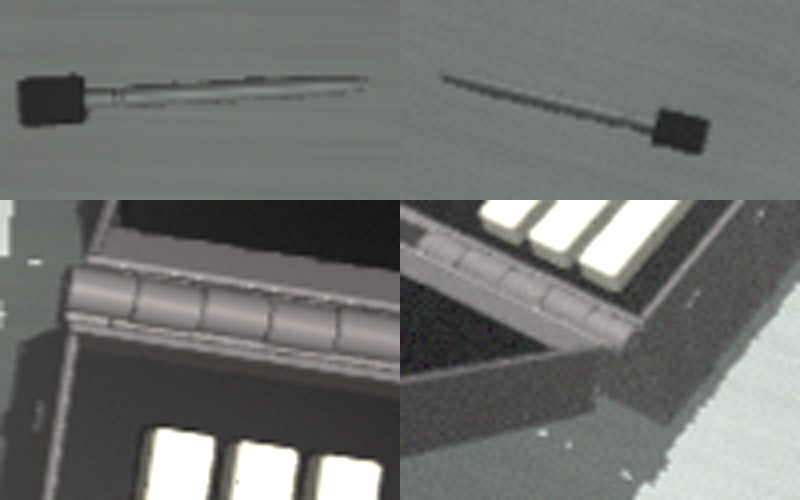

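The top-left panel puts the pin's shoulders at full-picture (281,282.5) and its nose at (352,278.5). The top-right panel shows the same pin in the scene view. The lower panels show the barrel mouth near (447,207) in the top view and (222,228) in the scene view. I'll average some frames and enlarge the mouth further.

```bash
cat > h.py <<'E'
import numpy as np,cv2
from plant import get_obs,vision
def ray(c,u,v):
    f=240/np.tan(np.radians(c['vfov'])/2);P=c['pose']
    d=P[:3,:3]@np.array([(u-c['cx'])/f,-(v-c['cy'])/f,-1]);return P[:3,3],d/np.linalg.norm(d)
def tri(cs,uvs):
    A=np.zeros((3,3));b=np.zeros(3)
    for c,(u,v) in zip(cs,uvs):
        o,d=ray(c,u,v);M=np.eye(3)-np.outer(d,d);A+=M;b+=M@o
    p=np.linalg.solve(A,b)
    return p,[np.linalg.norm((np.eye(3)-np.outer(d,d))@(p-o)) for o,d in(ray(c,*q) for c,q in zip(cs,uvs))]
def onz(c,u,v,z):
    o,d=ray(c,u,v);return o+d*(z-o[2])/d[2]
def proj(c,p):
    f=240/np.tan(np.radians(c['vfov'])/2);q=c['pose'][:3,:3].T@(np.asarray(p,float)-c['pose'][:3,3])
    return c['cx']-f*q[0]/q[2],c['cy']+f*q[1]/q[2]
def panel(im,x,y,w,h,k,al=1.):
    return cv2.convertScaleAbs(cv2.resize(im[y:y+h,x:x+w][...,::-1],None,fx=k,fy=k,interpolation=cv2.INTER_CUBIC),alpha=al)
E
python3 - <<'E'
from h import *
av={}
for n in("scene","top"):
    cs=[vision.capture(n) for _ in range(4)];c=cs[0];c['pixels']=np.mean([k['pixels'] for k in cs],0).astype('uint8');av[n]=c
import pickle;pickle.dump(av,open('av.pkl','wb'))
S,T=av['scene'],av['top']
cv2.imwrite('pics/c2.png',np.vstack([np.hstack([panel(T['pixels'],435,195,50,37,8,2),panel(S['pixels'],190,205,50,37,8,2.5)]),
 np.hstack([panel(T['pixels'],590,215,50,37,8,2),panel(S['pixels'],100,160,50,37,8,2.5)])]))
print('shoulder',tri([T,S],[(281,282.2),(363.4,246.0)]))
print('nose',tri([T,S],[(351.8,278.7),(310.3,234.)]))
print('tab',tri([T,S],[(272.7,282.8),(370,247)]))
for u,v in((281,282.2),(351.8,278.7),(264.5,283.1)):print(onz(T,u,v,7))
print('mouth',tri([T,S],[(447.1,207.4),(221,228.6)]))
E
```

```text
shoulder (array([457.1781136 , 272.04409496,   3.90499162]), [np.float64(1.2120492699696672), np.float64(1.21204926996964)])
nose (array([468.10268855, 125.58496068,  -2.55419816]), [np.float64(2.0100035225669677), np.float64(2.0100035225670076)])
tab (array([455.49196762, 289.17955214,   6.19826752]), [np.float64(1.3800011045176743), np.float64(1.3800011045175802)])
[457.68624148 270.54348219   7.        ]
[469.01675145 124.02443855   7.        ]
[454.86312927 304.78744647   7.        ]
mouth (array([608.78584335, -45.53049637, 116.64451385]), [np.float64(1.1400954428017678), np.float64(1.1400954428016892)])
```

View pics/c2.png

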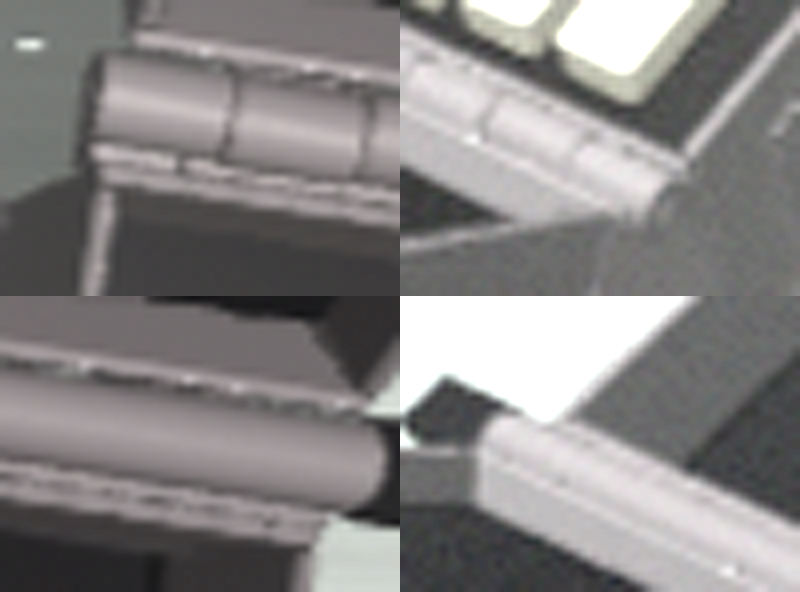

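Top-left panel: the mouth's end face is centred at (94,100) in the crop, full-picture (446.3,207.1). Top-right panel: its dark end face is at (664,197) in the crop, full-picture (222.6,229.1). Bottom-left panel: the hinge line's far end is at full-picture (637,234.7).

Run:
```python
from h import *
import pickle
av=pickle.load(open('av.pkl','rb'));S,T=av['scene'],av['top']
m,r=tri([T,S],[(446.3,207.06),(222.6,229.1)]);print('mouth',m,r)
a=onz(T,446.3,207.06,112);b=onz(T,637,234.7,112);print(a,b,np.linalg.norm(a-b))
d=(a-b)/np.linalg.norm(a-b);print('yaw',np.arctan2(-d[0],d[1]))
# axis from 1st/3rd knuckle readings
p=onz(T,281,282.2,7);q=onz(T,351.8,278.7,7);e=(q-p);print('pin dir',np.degrees(np.arctan2(e[1],e[0])),np.linalg.norm(e))
o=get_obs();print(o['tool_pos'],o['tcp_rot'],o['time'])
```

```text
mouth [608.89883998 -42.75225594 116.55108616] [np.float64(0.22248250977616393), np.float64(0.22248250977621284)]
[609.54918792 -44.00744142 112.        ] [ 567.29699274 -393.77055998  112.        ] 352.3059566751157
yaw -0.12021977858861026
pin dir -85.57804277797935 146.95649222092868
[223.01331699 475.28151807 205.9003786 ] [ 3.14156838e+00 -8.10091784e-06  2.70281460e+00] 0.5
```

```bash
cat >> h.py <<'E'
from scipy.spatial.transform import Rotation as R
def plan(p,rpy):
    o=get_obs();A=R.from_euler('xyz',o['tcp_rot']);B=R.from_euler('xyz',rpy)
    dp=A.inv().apply(np.array(p)-o['tool_pos'])/1000;rv=(A.inv()*B).as_rotvec()
    print('dp',dp.round(4),'rot',rv.round(4),'t',o['time'],'deg',np.degrees(np.linalg.norm(rv)).round(1))
E
python3 - <<'E'
from h import *
plan([460.3,235.1,120],[np.pi,0,1.648])
E
python3 -m pendant -h 2>&1 | head -20
```

```text
dp [-0.3168 -0.1166  0.0859] rot [ 0.     -0.      1.0548] t 0.5 deg 60.4
invalid input: not JSON, or not a number
```

```bash
python3 -m pendant '{"dp":[[-0.05,-0.02,0.01],[-0.1,-0.04,0.02],[-0.15,-0.055,0.03],[-0.2,-0.075,0.045],[-0.25,-0.092,0.06],[-0.29,-0.107,0.075],[-0.3168,-0.1166,0.0859],[-0.3168,-0.1166,0.0859]],"rotation":[[0,0,0.17],[0,0,0.34],[0,0,0.51],[0,0,0.68],[0,0,0.85],[0,0,1.0],[0,0,1.0548],[0,0,1.0548]]}' 0.06
python3 - <<'E'
from h import *
o=get_obs();print(o['joint_positions'].round(2))
plan([460.3,235.1,3],[np.pi,0,1.648])
E
```

```text
time: 1.5
tool_pos: [461.0, 233.7, 119.2]
tcp_rot: [-3.14, 0.0, 1.645]
contact_force: [0.5, -0.5, 0.4]
grip_width: 60.1
finger_force: 0.0
[ 0.32  0.42  1.67 -0.    1.06  0.25]
dp [ 0.0015 -0.0004  0.1162] rot [-0.0014  0.0004 -0.003 ] t 1.5 deg 0.2
```

```bash
python3 -m pendant '{"dp":[[0,0,0.04],[0,0,0.08],[0,0,0.1],[0,0,0.112],[0,0,0.1165],[0,0,0.1165]],"rotation":[[0,0,0],[0,0,0],[0,0,0],[0,0,0],[0,0,0],[0,0,0]]}'
python3 - <<'E'
from h import *
S=vision.capture('scene');T=vision.capture('top')
cv2.imwrite('pics/c3.png',np.hstack([panel(T['pixels'],255,230,100,100,4,1.3),panel(S['pixels'],300,190,100,100,4,1.3)]))
o=get_obs();print(o['tool_pos'],o['tcp_rot'])
E
```

```text
time: 2.25
tool_pos: [460.5, 235.5, 4.1]
tcp_rot: [3.141, -0.0, 1.649]
contact_force: [-0.4, 0.8, -0.3]
grip_width: 59.9
finger_force: 0.0
[460.8422082  235.45620714   4.35714868] [ 3.14000066e+00 -5.19945667e-04  1.64811878e+00]
```

View pics/c3.png

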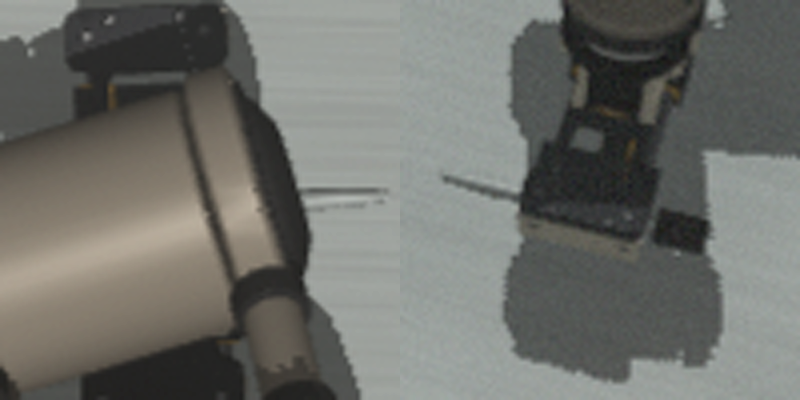

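The pin lies between the open fingers, with its tab at the right and its nose at the left in the scene panel. Closing and lifting.

```bash
python3 -m pendant '{"dp":[[0,0,0],[0,0,0],[0,0,0],[0,0,0],[0,0,0],[0,0,0]],"rotation":[[0,0,0],[0,0,0],[0,0,0],[0,0,0],[0,0,0],[0,0,0]]}' 0
python3 -m pendant '{"dp":[[0,0,-0.02],[0,0,-0.06],[0,0,-0.12],[0,0,-0.18],[0,0,-0.18],[0,0,-0.18]],"rotation":[[0,0,0],[0,0,0],[0,0,0],[0,0,0],[0,0,0],[0,0,0]]}'
python3 - <<'E'
from h import *
plan([630,150,190],[np.pi,0,1.451])
E
```

```text
time: 3.1
tool_pos: [460.3, 235.2, 3.5]
tcp_rot: [3.142, -0.0, 1.648]
contact_force: [-0.0, -0.3, 0.1]
grip_width: 4.6
finger_force: 0.0
time: 3.85
tool_pos: [459.8, 235.0, 183.0]
tcp_rot: [-3.141, 0.0, 1.648]
contact_force: [0.2, 0.9, -0.4]
grip_width: 0.4
finger_force: 0.0
dp [-0.0979  0.1631 -0.0071] rot [-0.0007  0.0002  0.197 ] t 3.85 deg 11.3
```

Run:
```python
from h import *
S=vision.capture('scene');T=vision.capture('top')
cv2.imwrite('pics/c4.png',np.hstack([panel(T['pixels'],230,230,130,130,3,1.3),panel(S['pixels'],290,160,130,130,3,1.3)]))
```

```text
(no output)
```

View pics/c4.png

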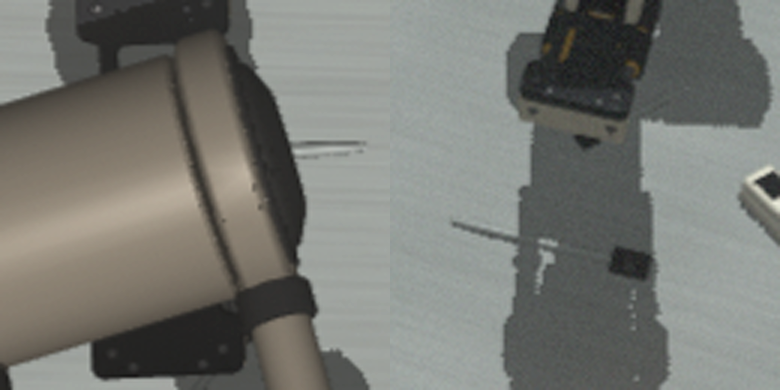

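The fingers closed empty. The pin still lies where it was: in the scene panel its nose is at (452,222) and its tab at (630,262), and the closed fingertips show as a dark wedge near (588,145). I'll check the tool against the calibration.

Run:
```python
from h import *
S=vision.capture('scene');T=vision.capture('top')
o=get_obs();print(o['tool_pos'],o['grip_width'],o['finger_force'])
print('tcp scene',proj(S,o['tool_pos']),'seen tip ~',(290+(588-390)/3,160+147/3))
A=R.from_euler('xyz',o['tcp_rot'])
for x,y,z in((0,0,-19),(0,0,-66),(0,95,-66),(37,95,-66),(-37,95,-66)): print((x,y,z),proj(S,o['tool_pos']+A.apply([x,y,z])))
print('pin0',proj(S,[457.5,271,5]),proj(S,[468.5,124.5,5]),proj(T,[457.5,271,5]),proj(T,[468.5,124.5,5]))
cv2.imwrite('pics/c5.png',np.hstack([panel(S['pixels'],325,150,70,100,8,1.6)]))
```

```text
[459.53841786 234.85892704 181.95051511] 0.10207659412726149 0.0
tcp scene (np.float64(355.2901292539917), np.float64(199.35209547990107)) seen tip ~ (356.0, 209.0)
(0, 0, -19) (np.float64(356.0411796201926), np.float64(194.03153347530392))
(0, 0, -66) (np.float64(358.00401929648484), np.float64(180.12646042990622))
(0, 95, -66) (np.float64(347.464885190038), np.float64(213.03020979561637))
(37, 95, -66) (np.float64(364.9050379218029), np.float64(217.19879150503496))
(-37, 95, -66) (np.float64(330.24669612216593), np.float64(208.91468230445446))
pin0 (np.float64(362.5635753363977), np.float64(245.75343155248558)) (np.float64(309.1381178510661), np.float64(232.33188751296896)) (np.float64(280.88552253002086), np.float64(282.24813929088134)) (np.float64(351.53010664768016), np.float64(278.91464817047734))
```

Run:
```python
import cv2
im=cv2.imread('pics/c5.png');im=im[:600] if im.shape[0]>600 else im
cv2.imwrite('pics/c6.png',im)
```

```text
(no output)
```

View pics/c6.png

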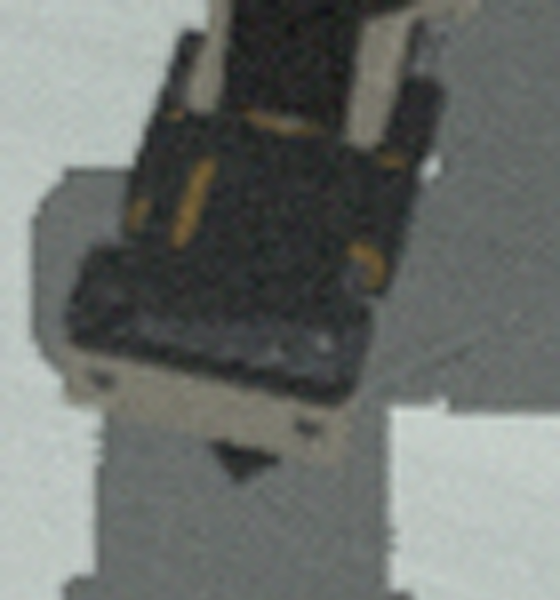

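The closed fingertips appear at about full-picture (355,210), lower than the projected TCP at (355,199). I'll cross-check with the start picture, where both open fingers are visible at about (467,135) and (505,155).

```bash
python3 - <<'E'
from h import *
import pickle
S=pickle.load(open('pics/scene0.pkl','rb'));T=pickle.load(open('pics/top0.pkl','rb'))
A=R.from_euler('xyz',[np.pi,0,2.7028]);p=np.array([223.04,475.29,205.94])
for q in((0,0,0),(0,46,0),(0,65,0),(0,-46,0),(0,-65,0),(9.5,65,0),(-9.5,65,0),(0,46,-66),(0,-46,-66),(37,95,-66),(-37,95,-66),(37,-95,-66),(-37,-95,-66)):
    w=p+A.apply(q);print(q,np.round(proj(S,w),1),np.round(proj(T,w),1))
E
python3 - <<'E'
import cv2
im=cv2.imread('pics/scene0.png')
cv2.imwrite('pics/c7.png',cv2.convertScaleAbs(cv2.resize(im[65:165,440:560],None,fx=6,fy=6,interpolation=cv2.INTER_CUBIC),alpha=1.6))
E
```

```text
(0, 0, 0) [479.7 151.2] [139.4 425.5]
(0, 46, 0) [495.9 161.1] [115.  412.7]
(0, 65, 0) [502.8 165.3] [104.9 407.4]
(0, -46, 0) [464.  141.6] [164.  438.4]
(0, -65, 0) [457.7 137.8] [174.2 443.8]
(9.5, 65, 0) [505.  163.4] [102.3 412.6]
(-9.5, 65, 0) [500.6 167.3] [107.5 402.3]
(0, 46, -66) [506.2 140.5] [ 95.1 426.1]
(0, -46, -66) [472.2 120.7] [148.5 454.2]
(37, 95, -66) [534.  143.7] [ 55.6 433.2]
(-37, 95, -66) [516.4 159.9] [ 78.1 389.3]
(37, -95, -66) [464.2 103.9] [165.9 491.5]
(-37, -95, -66) [445.9 117.8] [188.4 447.1]
```

View pics/c7.png

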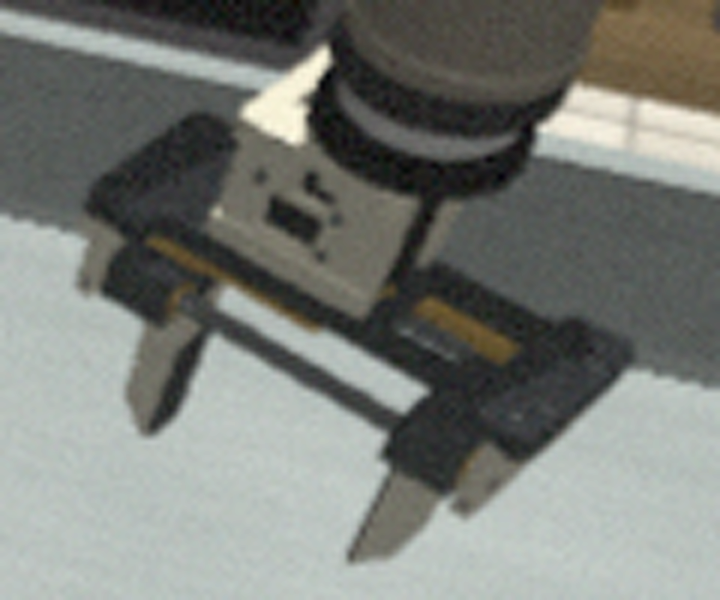

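The open fingertips show at (465,137.5) and (498,158), a few pixels above where the projection puts them. So the fingers don't sit exactly as reported. I'll compare pictures of the open and closed gripper numerically.

```bash
cat > snap.py <<'E'
from h import *;import sys,pickle
d={n:vision.capture(n) for n in('scene','top')};d['o']=get_obs();pickle.dump(d,open(sys.argv[1],'wb'));print(d['o']['tool_pos'].round(1),d['o']['grip_width'],d['o']['time'])
E
python3 snap.py s_closed.pkl
python3 -m pendant '{"dp":[[0,0,0],[0,0,0],[0,0,0],[0,0,0],[0,0,0],[0,0,0]],"rotation":[[0,0,0],[0,0,0],[0,0,0],[0,0,0],[0,0,0],[0,0,0]]}' 0.09
python3 snap.py s_open.pkl
python3 - <<'E'
from h import *;import pickle
a=pickle.load(open('s_closed.pkl','rb'));b=pickle.load(open('s_open.pkl','rb'))
for n in('scene','top'):
    d=np.abs(a[n]['pixels'].astype(int)-b[n]['pixels']).sum(2);m=cv2.medianBlur((d>70).astype('uint8'),3)
    k,_,st,ce=cv2.connectedComponentsWithStats(m)
    print(n,[(s.tolist(),c.round(1).tolist()) for s,c in zip(st[1:],ce[1:]) if s[4]>8])
d=np.abs(a['scene']['pixels'].astype(int)-b['scene']['pixels']).sum(2)[170:260,320:400]
for i,nm in enumerate(('scene',)):
    for k in(a,b):
        g=k[nm]['pixels'][196:226:1,330:376].sum(2)//3
        print('\n'.join(''.join('%X'%min(15,v//10) for v in r) for r in g));print()
E
```

```text
[459.8 235.  182.4] 0.024799591470624965 4.15
time: 4.9
tool_pos: [460.3, 235.2, 183.6]
tcp_rot: [3.141, -0.0, 1.648]
contact_force: [-0.3, 0.1, 0.5]
grip_width: 56.0
finger_force: 0.0
[460.3 235.1 183.5] 63.78738920325616 5.0
scene [([403, 20, 5, 2, 10], [405.0, 20.5]), ([396, 43, 5, 2, 10], [398.0, 43.5]), ([348, 148, 3, 6, 13], [349.2, 150.5]), ([341, 157, 7, 16, 49], [344.6, 164.7]), ([377, 156, 5, 4, 16], [379.1, 157.7]), ([373, 166, 7, 14, 41], [375.9, 171.9]), ([351, 169, 6, 7, 32], [353.5, 171.8]), ([340, 249, 3, 9, 18], [341.1, 253.3])]
top [([259, 249, 4, 6, 18], [260.4, 251.7]), ([310, 470, 14, 7, 26], [316.0, 472.8]), ([294, 475, 14, 5, 24], [300.8, 477.4])]
BA76765567777765544332332222233444444344666666
CCA6775446777777776655434222223233344334566666
BCA7777556776777777776765544333222233334666666
BBB8777777777677677777777766545433333345666666
BBB9988877677777777777777777777665543567666788
BBBBBBA9777677777777777777777777667667666669CC
BCBCBBBA666777767777777777767776556677666669CC
CCBBCBB9666666676777767777777776434577766669CC
BCCBBCA8666666666667666677776776655677766669C
[... 1699 characters left out ...]
BCA6666666666666666666666666666666666669CC
CBCBCBA6666666666667666666666666666666666668CB
BBCBBBA6666666666666666766666566666666666668BC
BBCBCCA6666666666666666666666666666666666668CB
BCBBBBA6666666666666666666666666666666666668BC
BBBBBBA66666666666666666666666666666666666679B
CBBCCBA6666666666676666666666666766666666668BB
CCCBBCA66666666666666666666666666666666666679B
BBBCBBA6666666666666666666666666666666666668CC
CCCCBCA6666766666666666666666666666666666669CC
CCCBAA96666666666666666666666666666666666668CC
BBB96666666666666666666666666666666666666668BB
CBA66666666666666666666666666666666666666667AA
CCA6666666666666666666666666666666666666666666
CCA8666666666666766666666666666666666666666666
```

The dark wedge is a fixed part of the gripper, so it tells me nothing about the tips. The start picture shows the tips about 12 mm higher than reported, which explains the empty close. I'll go back down over the pin and feel for the counter.

```bash
python3 -m pendant '{"dp":[[0,0,0.06],[0,0,0.12],[0,0,0.16],[0,0,0.178],[0,0,0.18],[0,0,0.18],[0,0,0.18]],"rotation":[[0,0,0],[0,0,0],[0,0,0],[0,0,0],[0,0,0],[0,0,0],[0,0,0]]}' 0.06
python3 -m pendant '{"dp":[[0,0,0.002],[0,0,0.004],[0,0,0.004]],"rotation":[[0,0,0],[0,0,0],[0,0,0]]}'
python3 -m pendant '{"dp":[[0,0,0.001],[0,0,0.002],[0,0,0.002]],"rotation":[[0,0,0],[0,0,0],[0,0,0]]}'
```

```text
time: 5.88
tool_pos: [461.1, 235.5, 4.7]
tcp_rot: [3.139, -0.001, 1.648]
contact_force: [0.4, 0.3, -0.3]
grip_width: 60.3
finger_force: 0.0
time: 6.25
tool_pos: [460.2, 235.1, -0.5]
tcp_rot: [-3.141, -0.0, 1.648]
contact_force: [-0.3, 0.6, -0.3]
grip_width: 60.3
finger_force: 0.0
time: 6.62
tool_pos: [460.2, 235.1, -2.6]
tcp_rot: [-3.141, -0.0, 1.648]
contact_force: [0.0, -0.1, 0.1]
grip_width: 60.3
finger_force: 0.0
```

```bash
for i in 1; do python3 -m pendant '{"dp":[[0,0,0.001],[0,0,0.002],[0,0,0.003],[0,0,0.003]],"rotation":[[0,0,0],[0,0,0],[0,0,0],[0,0,0]]}'; done
python3 -m pendant '{"dp":[[0,0,0.001],[0,0,0.002],[0,0,0.002]],"rotation":[[0,0,0],[0,0,0],[0,0,0]]}'
```

```text
time: 7.12
tool_pos: [460.3, 235.1, -5.6]
tcp_rot: [-3.141, -0.0, 1.648]
contact_force: [0.4, -0.3, 0.4]
grip_width: 60.0
finger_force: 0.0
time: 7.5
tool_pos: [460.2, 235.1, -7.6]
tcp_rot: [-3.141, -0.0, 1.648]
contact_force: [0.0, 0.4, 0.8]
grip_width: 60.0
finger_force: 0.0
```

```bash
python3 -m pendant '{"dp":[[0,0,0.001],[0,0,0.002],[0,0,0.002]],"rotation":[[0,0,0],[0,0,0],[0,0,0]]}'
```

```text
time: 7.88
tool_pos: [460.2, 235.1, -9.6]
tcp_rot: [-3.141, -0.0, 1.648]
contact_force: [-1.0, -0.0, -0.7]
grip_width: 59.5
finger_force: 0.0
```

```bash
python3 -m pendant '{"dp":[[0,0,0.001],[0,0,0.002],[0,0,0.002]],"rotation":[[0,0,0],[0,0,0],[0,0,0]]}'
python3 -m pendant '{"dp":[[0,0,0.001],[0,0,0.001]],"rotation":[[0,0,0],[0,0,0]]}'
```

```text
time: 8.25
tool_pos: [460.2, 235.2, -11.6]
tcp_rot: [-3.141, -0.0, 1.648]
contact_force: [0.4, 0.5, 0.2]
grip_width: 60.1
finger_force: 0.0
time: 8.5
tool_pos: [460.3, 235.1, -12.5]
tcp_rot: [-3.142, -0.0, 1.648]
contact_force: [-0.4, 0.5, -0.3]
grip_width: 60.0
finger_force: 0.0
```

```bash
python3 -m pendant '{"dp":[[0,0,0.001],[0,0,0.001]],"rotation":[[0,0,0],[0,0,0]]}'
```

```text
time: 8.75
tool_pos: [460.2, 235.1, -13.5]
tcp_rot: [-3.141, -0.0, 1.648]
contact_force: [0.5, 1.0, 0.6]
grip_width: 59.8
finger_force: 0.0
```

```bash
python3 -m pendant '{"dp":[[0,0,0],[0,0,0],[0,0,0],[0,0,0],[0,0,0],[0,0,0],[0,0,0]],"rotation":[[0,0,0],[0,0,0],[0,0,0],[0,0,0],[0,0,0],[0,0,0],[0,0,0]]}' 0.005
```

```text
time: 9.62
tool_pos: [460.3, 235.2, -13.5]
tcp_rot: [3.142, -0.0, 1.648]
contact_force: [-0.5, 0.1, -0.8]
grip_width: 6.1
finger_force: 25.0
```

Grip width 6.1 mm on a 10 mm rod means only the rod's top is pinched. I'll open and go lower.

```bash
python3 -m pendant '{"dp":[[0,0,0],[0,0,0],[0,0,0],[0,0,0.001],[0,0,0.002],[0,0,0.003],[0,0,0.003]],"rotation":[[0,0,0],[0,0,0],[0,0,0],[0,0,0],[0,0,0],[0,0,0],[0,0,0]]}' 0.04
python3 -m pendant '{"dp":[[0,0,0.001],[0,0,0.002],[0,0,0.002]],"rotation":[[0,0,0],[0,0,0],[0,0,0]]}'
```

```text
time: 10.5
tool_pos: [460.2, 235.1, -16.6]
tcp_rot: [-3.141, 0.0, 1.648]
contact_force: [0.2, 0.2, -0.1]
grip_width: 40.2
finger_force: 0.0
time: 10.88
tool_pos: [460.2, 235.1, -18.6]
tcp_rot: [-3.141, -0.0, 1.648]
contact_force: [-0.7, -0.5, -0.1]
grip_width: 40.0
finger_force: 0.0
```

```bash
python3 -m pendant '{"dp":[[0,0,0.001],[0,0,0.001]],"rotation":[[0,0,0],[0,0,0]]}'
```

```text
time: 11.12
tool_pos: [460.2, 235.1, -19.6]
tcp_rot: [-3.141, -0.0, 1.648]
contact_force: [0.8, -0.0, -0.2]
grip_width: 39.7
finger_force: 0.0
```

```bash
python3 -m pendant '{"dp":[[0,0,0.001],[0,0,0.001]],"rotation":[[0,0,0],[0,0,0]]}'
```

```text
time: 11.38
tool_pos: [460.3, 235.2, -20.5]
tcp_rot: [3.141, -0.0, 1.648]
contact_force: [-0.2, 0.3, 0.7]
grip_width: 40.1
finger_force: 0.0
```

```bash
python3 -m pendant '{"dp":[[0,0,0],[0,0,0],[0,0,0],[0,0,0],[0,0,0],[0,0,0]],"rotation":[[0,0,0],[0,0,0],[0,0,0],[0,0,0],[0,0,0],[0,0,0]]}' 0.002
```

```text
time: 12.12
tool_pos: [460.3, 235.2, -20.5]
tcp_rot: [3.141, -0.0, 1.648]
contact_force: [-1.0, -0.8, -0.7]
grip_width: 8.7
finger_force: 30.0
```

```bash
python3 -m pendant '{"dp":[[0,0,-0.02],[0,0,-0.06],[0,0,-0.12],[0,0,-0.18],[0,0,-0.21],[0,0,-0.21]],"rotation":[[0,0,0],[0,0,0],[0,0,0],[0,0,0],[0,0,0],[0,0,0]]}'
python3 - <<'E'
from h import *
plan([640,110,190],[np.pi,0,1.451])
E
```

```text
time: 12.88
tool_pos: [461.4, 235.6, 191.7]
tcp_rot: [3.136, -0.001, 1.648]
contact_force: [0.0, -0.3, -1.7]
grip_width: 8.5
finger_force: 30.0
dp [-0.139   0.1683  0.0024] rot [ 0.005  -0.0019  0.197 ] t 12.875 deg 11.3
```

```bash
python3 -m pendant '{"dp":[[-0.05,0.06,0.001],[-0.1,0.12,0.002],[-0.139,0.1683,0.003],[-0.139,0.1683,0.003],[-0.139,0.1683,0.003]],"rotation":[[0,0,0.07],[0,0,0.14],[0,0,0.197],[0,0,0.197],[0,0,0.197]]}'
python3 - <<'E'
from h import *
plan([626,97.5,86.5],[np.pi,0,1.451])
E
```

```text
time: 13.5
tool_pos: [639.1, 107.5, 182.9]
tcp_rot: [-3.137, 0.001, 1.448]
contact_force: [0.1, 0.4, -0.8]
grip_width: 9.0
finger_force: 30.0
dp [-0.0115 -0.0113  0.0965] rot [-0.0045  0.001  -0.0029] t 13.5 deg 0.3
```

```bash
python3 -m pendant '{"dp":[[-0.0115,-0.0128,0.03],[-0.0115,-0.0128,0.065],[-0.0115,-0.0128,0.1],[-0.0115,-0.0128,0.1],[-0.0115,-0.0128,0.1],[-0.0115,-0.0128,0.1]],"rotation":[[0,0,0],[0,0,0],[0,0,0],[0,0,0],[0,0,0],[0,0,0]]}'
python3 snap.py st.pkl
python3 - <<'E'
from h import *;import pickle
d=pickle.load(open('st.pkl','rb'));S,T=d['scene'],d['top'];o=d['o'];print(o['tcp_rot'],o['joint_positions'].round(2))
g=o['tool_pos']+[0,0,25.5];A=R.from_euler('xyz',o['tcp_rot']);dd=-A.apply([1,0,0])
for k in(-36,-70,112):
    w=g+dd*k;print(k,w.round(1),np.round(proj(S,w),1),np.round(proj(T,w),1))
cv2.imwrite('pics/c8.png',np.hstack([panel(T['pixels'],345,165,105,105,4,1.7)[:400,:400],panel(S['pixels'],205,190,100,100,4,1.7)]))
E
```

```text
time: 14.25
tool_pos: [625.6, 100.0, 88.3]
tcp_rot: [3.139, -0.001, 1.451]
contact_force: [-0.4, -0.8, -0.2]
grip_width: 8.8
finger_force: 30.0
[625.4  99.8  87.9] 8.774852891311912 14.35
[ 3.13924349e+00 -5.14060273e-04  1.45110859e+00] [0.04 0.64 1.36 0.   1.13 0.16]
-36 [629.7 135.6 113.4] [288.2 259.9] [349.8 193.8]
-70 [633.7 169.3 113.5] [301.3 266. ] [331.7 191.2]
112 [612.  -11.4 113.4] [233.9 234.8] [428.8 205.2]
```

View pics/c8.png

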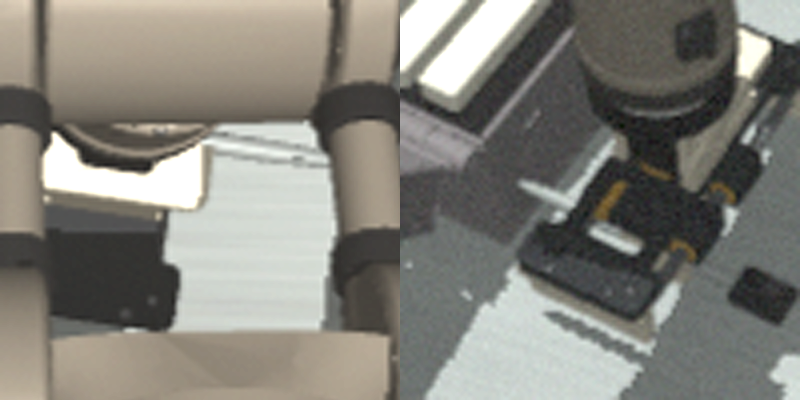

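Scene panel: the nose is at full-picture (235,235.6) and the tab at (295.6,262.5). Top panel: the rod passes (412.4,202.8). All agree with the predicted pin pose to about 1 px, and the pin axis is about 1 mm low in x relative to the mouth. I'll correct that and advance to the mouth.

```bash
python3 -m pendant '{"dp":[[-0.01,0.001,0],[-0.02,0.001,0],[-0.026,0.001,0],[-0.026,0.001,0],[-0.026,0.001,0]],"rotation":[[0,0,0],[0,0,0],[0,0,0],[0,0,0],[0,0,0]]}'
python3 -m pendant '{"dp":[[-0.002,0,0],[-0.004,0,0],[-0.006,0,0],[-0.008,0,0],[-0.008,0,0]],"rotation":[[0,0,0],[0,0,0],[0,0,0],[0,0,0],[0,0,0]]}'
```

```text
time: 14.98
tool_pos: [622.6, 73.8, 86.5]
tcp_rot: [-3.142, -0.0, 1.451]
contact_force: [-0.0, 0.4, -1.3]
grip_width: 8.8
finger_force: 30.0
time: 15.6
tool_pos: [621.7, 65.6, 86.5]
tcp_rot: [3.142, -0.0, 1.451]
contact_force: [1.0, 0.5, -1.1]
grip_width: 9.0
finger_force: 30.0
```

```bash
python3 -m pendant '{"dp":[[-0.001,0,0],[-0.002,0,0],[-0.003,0,0],[-0.004,0,0],[-0.004,0,0]],"rotation":[[0,0,0],[0,0,0],[0,0,0],[0,0,0],[0,0,0]]}'
```

```text
time: 16.23
tool_pos: [621.2, 61.7, 86.5]
tcp_rot: [-3.142, -0.0, 1.451]
contact_force: [0.3, 0.0, -1.8]
grip_width: 8.6
finger_force: 30.0
```

```bash
python3 -m pendant '{"dp":[[-0.002,0.0005,0],[-0.004,0.0005,0],[-0.006,0.0005,0],[-0.008,0.0005,0],[-0.008,0.0005,0]],"rotation":[[0,0,0],[0,0,0],[0,0,0],[0,0,0],[0,0,0]]}'
python3 -m pendant '{"dp":[[-0.001,0,0],[-0.002,0,0],[-0.003,0,0],[-0.004,0,0],[-0.004,0,0]],"rotation":[[0,0,0],[0,0,0],[0,0,0],[0,0,0],[0,0,0]]}'
```

```text
time: 16.85
tool_pos: [620.7, 53.6, 86.5]
tcp_rot: [3.142, -0.0, 1.451]
contact_force: [-0.1, -0.2, -1.6]
grip_width: 8.8
finger_force: 30.0
time: 17.48
tool_pos: [620.2, 49.7, 86.5]
tcp_rot: [3.142, -0.0, 1.451]
contact_force: [0.9, -0.1, -1.6]
grip_width: 9.0
finger_force: 30.0
```

```bash
python3 -m pendant '{"dp":[[-0.001,0,0],[-0.002,0,0],[-0.003,0,0],[-0.004,0,0],[-0.004,0,0]],"rotation":[[0,0,0],[0,0,0],[0,0,0],[0,0,0],[0,0,0]]}'
```

```text
time: 18.1
tool_pos: [619.8, 45.8, 86.6]
tcp_rot: [3.142, -0.0, 1.451]
contact_force: [0.5, 0.3, -1.5]
grip_width: 9.1
finger_force: 30.0
```

```bash
python3 -m pendant '{"dp":[[-0.001,0,0],[-0.002,0,0],[-0.003,0,0],[-0.003,0,0]],"rotation":[[0,0,0],[0,0,0],[0,0,0],[0,0,0]]}'
python3 -m pendant '{"dp":[[-0.001,0,0],[-0.002,0,0],[-0.003,0,0],[-0.003,0,0]],"rotation":[[0,0,0],[0,0,0],[0,0,0],[0,0,0]]}'
```

```text
time: 18.6
tool_pos: [619.4, 42.8, 86.6]
tcp_rot: [3.141, 0.0, 1.451]
contact_force: [0.2, 0.1, -1.2]
grip_width: 9.1
finger_force: 30.0
time: 19.1
tool_pos: [619.1, 39.8, 86.5]
tcp_rot: [3.141, -0.0, 1.451]
contact_force: [0.0, -0.6, 0.2]
grip_width: 8.7
finger_force: 30.0
```

```bash
python3 -m pendant '{"dp":[[-0.001,0,0],[-0.002,0,0],[-0.003,0,0],[-0.003,0,0]],"rotation":[[0,0,0],[0,0,0],[0,0,0],[0,0,0]]}'
```

```text
time: 19.6
tool_pos: [618.7, 36.8, 86.5]
tcp_rot: [-3.142, 0.0, 1.451]
contact_force: [0.2, 2.2, -0.7]
grip_width: 9.0
finger_force: 30.0
```

```bash
python3 -m pendant '{"dp":[[-0.001,0,0],[-0.002,0,0],[-0.003,0,0],[-0.003,0,0]],"rotation":[[0,0,0],[0,0,0],[0,0,0],[0,0,0]]}'
```

```text
time: 20.1
tool_pos: [618.3, 33.7, 86.5]
tcp_rot: [-3.142, 0.0, 1.451]
contact_force: [0.3, 2.1, -1.0]
grip_width: 8.9
finger_force: 30.0
```

```bash
python3 -m pendant '{"dp":[[-0.001,0,0],[-0.002,0,0],[-0.003,0,0],[-0.003,0,0]],"rotation":[[0,0,0],[0,0,0],[0,0,0],[0,0,0]]}'
```

```text
time: 20.6
tool_pos: [618.0, 31.4, 86.6]
tcp_rot: [3.141, -0.001, 1.451]
contact_force: [0.9, 4.1, -1.1]
grip_width: 8.7
finger_force: 30.0
```

```bash
python3 -m pendant '{"dp":[[-0.001,0,0],[-0.002,0,0],[-0.002,0,0]],"rotation":[[0,0,0],[0,0,0],[0,0,0]]}'
```

```text
time: 20.98
tool_pos: [617.8, 29.2, 86.5]
tcp_rot: [3.141, -0.0, 1.451]
contact_force: [0.8, 3.5, -0.7]
grip_width: 8.9
finger_force: 30.0
```

```bash
python3 -m pendant '{"dp":[[-0.001,0,0],[-0.002,0,0],[-0.003,0,0],[-0.003,0,0]],"rotation":[[0,0,0],[0,0,0],[0,0,0],[0,0,0]]}'
```

```text
time: 21.48
tool_pos: [617.5, 26.8, 86.6]
tcp_rot: [3.141, -0.001, 1.451]
contact_force: [1.7, 5.9, -1.2]
grip_width: 9.2
finger_force: 30.0
```

```bash
python3 -m pendant '{"dp":[[-0.001,0,0],[-0.002,0,0],[-0.003,0,0],[-0.003,0,0]],"rotation":[[0,0,0],[0,0,0],[0,0,0],[0,0,0]]}'
```

```text
time: 21.98
tool_pos: [617.2, 23.6, 86.6]
tcp_rot: [3.141, -0.001, 1.451]
contact_force: [1.1, 6.1, -1.5]
grip_width: 9.0
finger_force: 30.0
```

```bash
python3 -m pendant '{"dp":[[-0.001,0,0],[-0.002,0,0],[-0.003,0,0],[-0.003,0,0]],"rotation":[[0,0,0],[0,0,0],[0,0,0],[0,0,0]]}'
```

```text
time: 22.48
tool_pos: [616.8, 21.0, 86.6]
tcp_rot: [3.141, -0.002, 1.451]
contact_force: [1.6, 7.1, -0.8]
grip_width: 9.2
finger_force: 30.0
```

```bash
python3 -m pendant '{"dp":[[-0.001,0,0],[-0.002,0,0],[-0.003,0,0],[-0.004,0,0],[-0.004,0,0]],"rotation":[[0,0,0],[0,0,0],[0,0,0],[0,0,0],[0,0,0]]}'
```

```text
time: 23.1
tool_pos: [616.3, 17.1, 86.6]
tcp_rot: [3.141, -0.002, 1.451]
contact_force: [1.4, 6.9, -1.4]
grip_width: 9.1
finger_force: 30.0
```

```bash
python3 -m pendant '{"dp":[[-0.001,0,0],[-0.002,0,0],[-0.003,0,0],[-0.004,0,0],[-0.004,0,0]],"rotation":[[0,0,0],[0,0,0],[0,0,0],[0,0,0],[0,0,0]]}'
```

```text
time: 23.72
tool_pos: [615.9, 13.3, 86.6]
tcp_rot: [3.141, -0.002, 1.451]
contact_force: [2.2, 8.4, -0.7]
grip_width: 8.9
finger_force: 30.0
```

```bash
python3 -m pendant '{"dp":[[-0.001,0,0],[-0.002,0,0],[-0.003,0,0],[-0.004,0,0],[-0.006,0,0],[-0.006,0,0]],"rotation":[[0,0,0],[0,0,0],[0,0,0],[0,0,0],[0,0,0],[0,0,0]]}'
python3 snap.py mid.pkl
```

```text
time: 24.48
tool_pos: [615.1, 6.6, 86.6]
tcp_rot: [3.141, -0.001, 1.451]
contact_force: [1.4, 4.4, -1.1]
grip_width: 8.6
finger_force: 30.0
[615.1   6.3  86.6] 8.934177491496124 24.575
```

Before letting go, I'll check numerically whether the pin slipped in the grip, from the position of its black tab in the scene view.

```bash
cat > tab.py <<'E'
from h import *;import pickle,sys
d=pickle.load(open(sys.argv[1],'rb'));S=d['scene'];gx=float(sys.argv[2])
M=np.array([609,-43.8,112]);dd=np.array([-.1195,-.993,0])
u,v=proj(S,M-dd*(gx+17));print('pred tab',u,v)
u,v=int(u),int(v);g=cv2.cvtColor(S['pixels'],cv2.COLOR_RGB2GRAY)[v-16:v+17,u-26:u+27]
print('\n'.join('%3d '%(v-16+i)+''.join('%X'%min(15,k//12) for k in r) for i,r in enumerate(g)),'\ncol0',u-26)
E
python3 tab.py mid.pkl 87
```

```text
pred tab 259.47718845975055 247.30337776033656
231 12222222222212234568999A9999999A9A9998555555555555555
232 12222221212222245579A9AAA9999A9999AA85555555555555555
233 1223222222211245567A9A9AAAA99A99999875555555555555555
234 223443222211235558AAA9AAAAAAAAA9A98555555555555555555
235 22333442112234568AA9999A9A9A9899A97555555555555555555
236 5323334421113558AAA9AA9AA9988557985555555555555555555
237 5533333422223579AAAAAA9AA9855555685555555555555555555
238 533333432233468A9999A9AA99755545555555555555555555555
239 4333345433455579AA9A999985555555555555555555555555555
240 3323455554455568899AAA9975555555555555555555555555555
241 333455555545555556899A9534455555555555555555555555555
242 32455555555655555556886212234455555555555555555555555
243 33455555556876655555542212122244555555555555555555555
244 33345555678AAA865555422121222223445555555555555555555
245 333455557AA9AAA97654322222212222234555555555555555555
246 334555678AAAAAAAA963211111222222332455555555555555555
247 3445557AAAAAAAAAA972112122233222222245555555555555555
248 44555689AAAAAA9A9842121112232222222355555555555555555
249 45555
[... 170 characters left out ...]
568AAAAAAAAAAA98555555432212122245555555555555555555
253 568AAAAAAAAAAA985555555554332212355555555555555555555
254 68AAAAAAAAA999855555555555553323455555555555555555555
255 7AAAAAAAAAA955555555555555555544555555555555555555555
256 8AAAAAAAAA9855555555555555555555555555555555555555555
257 AAAAAAAAAA9555555555555555555555555555555555555555555
258 A9AAAAAA998555555555555555555555555555555555555555555
259 AAAAAAAA855555555555555555555555555555555555555555555
260 AAAAAA98555555555555555555555555555555555555555555555
261 AAAAAA95555555555555555555555555555555555555555555555
262 999AAA85555555555555555555555555555555555555555555555
263 5579A855555555555555555555555555555555555555555555555 
col0 233
```

The tab's blob is centred at about (260.5,248) against a prediction of (259.5,247.3). So the pin is about 61 mm deep and hasn't slipped. Letting go and lifting clear.

```bash
python3 -m pendant '{"dp":[[0,0,0],[0,0,0],[0,0,0],[0,0,0],[0,0,0],[0,0,-0.01],[0,0,-0.04],[0,0,-0.07]],"rotation":[[0,0,0],[0,0,0],[0,0,0],[0,0,0],[0,0,0],[0,0,0],[0,0,0],[0,0,0]]}' 0.045
python3 -m pendant '{"dp":[[0.04,0,0],[0.08,0,0],[0.105,0,0],[0.105,0,0],[0.105,0,0]],"rotation":[[0,0,0],[0,0,0],[0,0,0],[0,0,0],[0,0,0]]}' 0
python3 snap.py rel.pkl;python3 tab.py rel.pkl 87
```

```text
time: 25.58
tool_pos: [615.0, 6.1, 157.9]
tcp_rot: [3.141, -0.0, 1.451]
contact_force: [0.1, 0.3, 0.0]
grip_width: 45.0
finger_force: 0.0
time: 26.2
tool_pos: [627.6, 109.8, 156.9]
tcp_rot: [3.141, 0.0, 1.451]
contact_force: [1.0, -1.1, -0.4]
grip_width: 1.7
finger_force: 0.0
[627.6 109.3 156.8] 0.17781227115113737 26.3
pred tab 259.47718845975055 247.30337776033656
231 33333222222222222223699AAAA99765422222222222222212222
232 3333332222222222212235799AA99976653222222224332222221
233 533333222222222222221224799AA999764222222234444322222
234 83333333222222222222222225789AAA973222223234334532113
235 73333223222222222222222222236999852222234333333442225
236 43333222222223322222222222222256422222246533333442248
237 43333332222233331222222222122222222222355433334432379
238 42333433333333333332221222222222222223555333345323589
239 4222333455433333333332222222222222222455333344553579A
240 44222333553333333333333322222222222234543333455436999
241 454322223333333333333333333222222221223333345555589AA
242 4454432223233333333333333333333333222223334555568AAAA
243 3335554322223333333333333333333
[... 492 characters left out ...]
568AAAAAAAAAAA9987666666443222222456899999A9A999AA85
253 568AAAAAAAAAAAAAAA98766665644322234568AAAAAAAAAAAA975
254 68AAAAAAAAAAAAAAAAAA977666665443455568AAAAAAAAAA9A855
255 7AAAAAAAAAAAAAAAAAAAAA9766666666655668AAAAAAAAA9A8555
256 8AAAAAAAAAAAAAAAAAAAAAAA977666556666579AAAAAAAAA98555
257 AAAAAAAAAAAAAAAAAAAAAAAAA9986666666657AAAAAAAAAA95555
258 AAAAAAAAAAAAAAAAAAAAAAAAAAAA9876666667AAAAAAAA9985555
259 AAAAAAAAAAAAAAAAAAAAAAAAAAAAAA98766679AAAAAAAAA855555
260 AAAAAAAAAAAAAAAAAAAAAAAAAAAAAAAA997789AAAAAAAAA855555
261 AAAAAAAAAAAAAAAAAAAAAAAAAAAAAAAAAA99AA9AA99AAA9555555
262 99AAAAAAAAAAAAAAAAAAAAAAAAAAAAAAAAAAAAAAA9AA998555555
263 5799AAAAAAAAAAAAAAAAAAAAAAAAAAAAAAAAAAAAAAAAA85555555 
col0 233
```

```bash
python3 -m pendant '{"dp":[[0,0,0.04],[0,0,0.07],[0,0,0.087],[0,0,0.087],[-0.008,0,0.087],[-0.016,0,0.087],[-0.016,0,0.087]],"rotation":[[0,0,0],[0,0,0],[0,0,0],[0,0,0],[0,0,0],[0,0,0],[0,0,0]]}' 0
python3 snap.py rel2.pkl;python3 tab.py rel2.pkl 87
```

```text
time: 27.18
tool_pos: [626.0, 93.6, 70.4]
tcp_rot: [3.14, -0.0, 1.45]
contact_force: [0.2, 0.9, -0.5]
grip_width: 0.2
finger_force: 0.0
[625.8  94.3  70.1] 0.3781417404711795 27.275
pred tab 259.47718845975055 247.30337776033656
231 33333333333334455558AA8665421111111211356555666555432
232 3333333333333455557AA97466421121122111356556655555422
233 54333433333344555579973455421111111111345566655554222
234 975434333334455558A9842223222222111122246666555542212
235 AA966433333455568A99522122211233221111246676555532221
236 9AAA965433455568AA97221221221234443211146565555412212
237 789AAA975445568AA982121222112223344332146555554222222
238 46789AAA976557AAA841222121211222123433245665553212222
239 3346789AAA9768AA9622222233211222212122236665542121222
240 333346789AAA98997322212344312222222222135566422322112
241 33333456789AA8885222223443221222212222223456322332222
242 33343455567888A84222124542222222221221122222222334322
243 33334455545667752221245432122222212221222212222223332
244 33344555678876422212344322122221121212222222122222232
245 333455557AAA98212223444311121222222222212222112122212
2
[... 352 characters left out ...]
5422222222222222699754212245543222221233222222123455
253 54332222212222222247998531112454222222344432221234555
254 53322222222212222222479975322122211233333443222235555
255 43323222121222222211224799753222222244333334312345555
256 33333322222222222221222257986312222355333333322455555
257 33333222222222222222221222564322213554333343224555555
258 33333333222333222222122222222222234643333453345555555
259 23333333333333332222222222212122245533334555455555555
260 22233334433333333333222222222222476433335554555555555
261 43222344333333333333333332222212367433355555555555555
262 65422222333333333333333333332222223334555555555555555
263 56653321233333333333333333333322222336755555555555555 
col0 233
```

```bash
python3 -m pendant '{"dp":[[-0.002,0,0],[-0.004,0,0],[-0.005,0,0],[-0.005,0,0]],"rotation":[[0,0,0],[0,0,0],[0,0,0],[0,0,0]]}'
```

```text
time: 27.78
tool_pos: [625.0, 89.5, 69.5]
tcp_rot: [-3.141, -0.0, 1.451]
contact_force: [0.2, 0.4, 0.5]
grip_width: 0.5
finger_force: 0.0
```

```bash
python3 -m pendant '{"dp":[[-0.001,0,0],[-0.002,0,0],[-0.003,0,0],[-0.003,0,0]],"rotation":[[0,0,0],[0,0,0],[0,0,0],[0,0,0]]}'
```

```text
time: 28.28
tool_pos: [624.6, 87.4, 69.5]
tcp_rot: [3.142, -0.001, 1.451]
contact_force: [-0.3, 4.8, -1.3]
grip_width: 0.4
finger_force: 2.3
```

```bash
python3 -m pendant '{"dp":[[-0.001,0,0],[-0.002,0,0],[-0.003,0,0],[-0.003,0,0]],"rotation":[[0,0,0],[0,0,0],[0,0,0],[0,0,0]]}'
```

```text
time: 28.78
tool_pos: [624.3, 85.1, 69.6]
tcp_rot: [3.141, -0.002, 1.451]
contact_force: [0.0, 7.3, -1.0]
grip_width: 0.5
finger_force: 3.7
```

```bash
python3 -m pendant '{"dp":[[-0.001,0,0],[-0.002,0,0],[-0.003,0,0],[-0.004,0,0],[-0.005,0,0],[-0.006,0,0],[-0.007,0,0],[-0.008,0,0]],"rotation":[[0,0,0],[0,0,0],[0,0,0],[0,0,0],[0,0,0],[0,0,0],[0,0,0],[0,0,0]]}'
```

```text
time: 29.78
tool_pos: [623.4, 77.9, 69.6]
tcp_rot: [3.142, -0.003, 1.451]
contact_force: [1.3, 10.0, 0.4]
grip_width: 0.4
finger_force: 5.2
```

```bash
python3 -m pendant '{"dp":[[-0.001,0,0],[-0.002,0,0],[-0.003,0,0],[-0.004,0,0],[-0.005,0,0],[-0.006,0,0],[-0.007,0,0],[-0.008,0,0]],"rotation":[[0,0,0],[0,0,0],[0,0,0],[0,0,0],[0,0,0],[0,0,0],[0,0,0],[0,0,0]]}'
```

```text
time: 30.78
tool_pos: [622.4, 69.9, 69.6]
tcp_rot: [3.142, -0.003, 1.451]
contact_force: [0.2, 11.1, -0.4]
grip_width: 0.0
finger_force: 5.4
```

```bash
python3 -m pendant '{"dp":[[-0.001,0,0],[-0.002,0,0],[-0.003,0,0],[-0.004,0,0],[-0.005,0,0],[-0.006,0,0],[-0.007,0,0],[-0.008,0,0]],"rotation":[[0,0,0],[0,0,0],[0,0,0],[0,0,0],[0,0,0],[0,0,0],[0,0,0],[0,0,0]]}'
```

```text
time: 31.78
tool_pos: [621.4, 61.9, 69.6]
tcp_rot: [-3.141, -0.003, 1.451]
contact_force: [-0.6, 10.1, 0.5]
grip_width: 0.5
finger_force: 5.0
```

```bash
python3 -m pendant '{"dp":[[-0.001,0,0],[-0.002,0,0],[-0.003,0,0],[-0.004,0,0],[-0.005,0,0],[-0.006,0,0],[-0.007,0,0],[-0.008,0,0]],"rotation":[[0,0,0],[0,0,0],[0,0,0],[0,0,0],[0,0,0],[0,0,0],[0,0,0],[0,0,0]]}'
```

```text
time: 32.78
tool_pos: [620.4, 54.1, 69.6]
tcp_rot: [-3.141, -0.003, 1.451]
contact_force: [-0.2, 10.1, 0.2]
grip_width: 0.3
finger_force: 5.3
```

```bash
python3 -m pendant '{"dp":[[-0.001,0,0],[-0.002,0,0],[-0.003,0,0],[-0.004,0,0],[-0.005,0,0],[-0.006,0,0],[-0.007,0,0],[-0.008,0,0]],"rotation":[[0,0,0],[0,0,0],[0,0,0],[0,0,0],[0,0,0],[0,0,0],[0,0,0],[0,0,0]]}'
```

```text
time: 33.78
tool_pos: [619.4, 45.9, 69.6]
tcp_rot: [-3.141, -0.003, 1.451]
contact_force: [0.3, 10.0, 0.6]
grip_width: 0.2
finger_force: 4.9
```

```bash
python3 -m pendant '{"dp":[[-0.001,0,0],[-0.002,0,0],[-0.003,0,0],[-0.004,0,0],[-0.005,0,0],[-0.006,0,0],[-0.007,0,0],[-0.008,0,0]],"rotation":[[0,0,0],[0,0,0],[0,0,0],[0,0,0],[0,0,0],[0,0,0],[0,0,0],[0,0,0]]}'
```

```text
time: 34.78
tool_pos: [618.5, 37.9, 69.6]
tcp_rot: [-3.141, -0.003, 1.451]
contact_force: [0.2, 8.9, 1.4]
grip_width: 0.2
finger_force: 4.3
```

```bash
python3 -m pendant '{"dp":[[-0.001,0,0],[-0.002,0,0],[-0.003,0,0],[-0.004,0,0],[-0.005,0,0],[-0.006,0,0],[-0.007,0,0],[-0.008,0,0]],"rotation":[[0,0,0],[0,0,0],[0,0,0],[0,0,0],[0,0,0],[0,0,0],[0,0,0],[0,0,0]]}'
```

```text
time: 35.78
tool_pos: [617.9, 30.0, 69.9]
tcp_rot: [3.141, -0.003, 1.451]
contact_force: [1.7, 8.3, 0.8]
grip_width: 0.2
finger_force: 4.3
```

```bash
python3 -m pendant '{"dp":[[-0.001,0,0],[-0.002,0,0],[-0.003,0,0],[-0.004,0,0],[-0.005,0,0],[-0.006,0,0],[-0.007,0,0],[-0.008,0,0]],"rotation":[[0,0,0],[0,0,0],[0,0,0],[0,0,0],[0,0,0],[0,0,0],[0,0,0],[0,0,0]]}'
```

```text
time: 36.78
tool_pos: [617.0, 22.2, 70.0]
tcp_rot: [3.141, -0.003, 1.451]
contact_force: [0.8, 10.3, 1.9]
grip_width: 0.3
finger_force: 5.1
```

```bash
python3 -m pendant '{"dp":[[-0.001,0,0],[-0.002,0,0],[-0.003,0,0],[-0.004,0,0],[-0.005,0,0],[-0.006,0,0],[-0.007,0,0],[-0.008,0,0]],"rotation":[[0,0,0],[0,0,0],[0,0,0],[0,0,0],[0,0,0],[0,0,0],[0,0,0],[0,0,0]]}'
```

```text
time: 37.78
tool_pos: [616.0, 14.1, 70.1]
tcp_rot: [3.141, -0.003, 1.451]
contact_force: [-0.0, 9.6, 3.4]
grip_width: 0.5
finger_force: 4.4
```

```bash
python3 -m pendant '{"dp":[[-0.001,0,0],[-0.002,0,0],[-0.003,0,0],[-0.004,0,0],[-0.005,0,0]],"rotation":[[0,0,0],[0,0,0],[0,0,0],[0,0,0],[0,0,0]]}'
```

```text
time: 38.4
tool_pos: [615.4, 9.6, 70.2]
tcp_rot: [3.141, -0.003, 1.451]
contact_force: [-0.6, 10.5, 3.0]
grip_width: 0.4
finger_force: 5.4
```

```bash
python3 -m pendant '{"dp":[[-0.001,0,0],[-0.002,0,0],[-0.003,0,0],[-0.004,0,0]],"rotation":[[0,0,0],[0,0,0],[0,0,0],[0,0,0]]}'
```

```text
time: 38.9
tool_pos: [614.8, 5.5, 70.1]
tcp_rot: [3.141, -0.003, 1.451]
contact_force: [0.2, 10.7, 3.7]
grip_width: 0.6
finger_force: 5.4
```

```bash
python3 -m pendant '{"dp":[[-0.001,0,0],[-0.002,0,0]],"rotation":[[0,0,0],[0,0,0]]}'
```

```text
time: 39.15
tool_pos: [614.2, 1.9, 69.6]
tcp_rot: [-3.141, -0.001, 1.451]
contact_force: [0.4, 8.2, 2.1]
grip_width: 0.4
finger_force: 3.9
```

```bash
python3 -m pendant '{"dp":[[-0.001,0,0],[-0.001,0,0]],"rotation":[[0,0,0],[0,0,0]]}'
```

```text
time: 39.4
tool_pos: [614.2, 1.9, 69.6]
tcp_rot: [-3.141, -0.003, 1.451]
contact_force: [0.4, 9.7, 1.2]
grip_width: 0.3
finger_force: 4.8
```

```bash
python3 -m pendant '{"dp":[[-0.001,0,0],[-0.001,0,0]],"rotation":[[0,0,0],[0,0,0]]}'
```

```text
time: 39.65
tool_pos: [614.2, 1.9, 69.6]
tcp_rot: [-3.141, -0.004, 1.451]
contact_force: [1.6, 12.7, 1.1]
grip_width: 0.6
finger_force: 6.6
```

The pin eased in, then stopped at y = 1.9 while the force climbed, so the shoulders are seated. Pressing to about 15 N.

```bash
python3 -m pendant '{"dp":[[-0.0008,0,0],[-0.0008,0,0],[-0.0008,0,0],[-0.0008,0,0]],"rotation":[[0,0,0],[0,0,0],[0,0,0],[0,0,0]]}'; python3 snap.py home.pkl
```

```text
time: 40.15
tool_pos: [614.2, 1.8, 69.6]
tcp_rot: [-3.142, -0.005, 1.451]
contact_force: [1.9, 16.2, 1.3]
grip_width: 0.3
finger_force: 7.9
[614.2   1.9  69.6] 0.1228831180329402 40.25
```

```bash
python3 -m pendant '{"dp":[[0.004,0,0],[0.02,0,0],[0.06,0,0],[0.11,0,0],[0.16,0,0],[0.2,0,-0.02],[0.2,0,-0.06],[0.2,0,-0.06]],"rotation":[[0,0,0],[0,0,0],[0,0,0],[0,0,0],[0,0,0],[0,0,0],[0,0,0],[0,0,0]]}'
python3 - <<'E'
from h import *
S=vision.capture('scene');T=vision.capture('top')
cv2.imwrite('pics/c9.png',np.hstack([panel(T['pixels'],410,185,50,50,8,1.8),panel(S['pixels'],200,210,50,50,8,2)]))
E
```

```text
time: 41.25
tool_pos: [639.9, 198.3, 133.1]
tcp_rot: [3.135, -0.002, 1.452]
contact_force: [0.1, 0.4, -0.1]
grip_width: 0.5
finger_force: 0.0
```

View pics/c9.png

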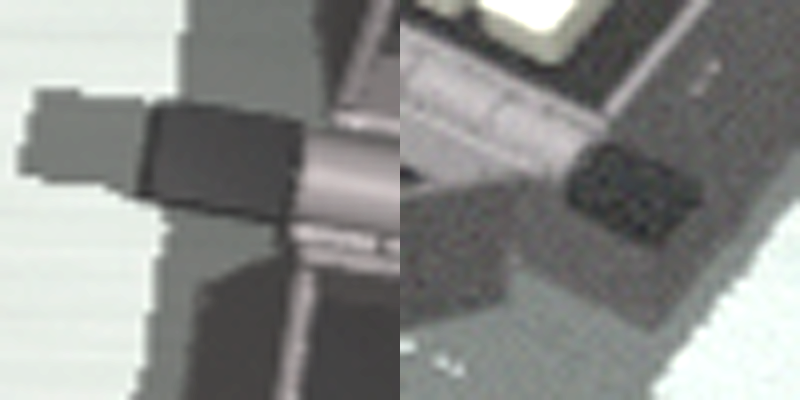

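The tab sits flush against the barrel end in both panels, with the tab-to-barrel edge at crop (300,165) in the top view and (585,165) in the scene view. There is no visible gap and the tab is in line with the barrel. Handing in.

```bash
python3 -c "
from plant import workorder
print(workorder.close_job())"
```

```text
the job is handed in; nothing more can be done
None
```

The pin is fully in the hinge: I released it about 60 mm deep, pushed it home from behind its tab with closed fingers, pressed it once at about 16 N, let go and handed the job in. The last pictures show the tab flush on the barrel; no verdict came back.

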